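# Log three samples on the red-levered tally counter

### The arm

A 6-joint arm with a two-finger parallel gripper is mounted at the origin on a cart in front of the work surface, level with it; the furniture and walls round the work are solid. World frame = base frame: x ahead of the robot, y to its left, z up, the work surface at z = 0. Lengths are in m, angles in degrees, forces in N, time in s.
With the tool pointing down it reaches from about 0.3 to 0.75 m from the base axis. Payload 8.5 kg.
Tool frame: the origin (TCP) lies midway between the tips of the shut fingers; the grasp point (between the pads) lies 19 mm behind it (env.tcp_to_grasp is the z of the grasp point in the tool frame, in m); z points along the fingers, y is the line along which they close (so a half turn about z gives the same grasp; the last joint's range is limited). The gripper opens to 85 mm and grips with 20 to 120 N. Pads are 22 mm wide; open, the fingers measure 114 mm over their backs; the gripper's body (76 mm by 85 mm) begins 54 mm behind the grasp point. The pads swing forward as they close: fully open they stand 13 mm farther back than shut.
Start: joints at [-12.336, 21.807, 74.336, -0, 83.858, -12.336], TCP at [0.55, 0, 0.211] pointing down, gripper open.
Joint ranges: [-178.18, 178.18], [-50.72, 133.34], [12.68, 142.11], [-81.47, 261.47], [9.98, 163.14], [-165.26, 165.26]. Speed limits (degrees/s): [136.94, 136.94, 180, 180, 180, 180].

### API

Orientations are given as a 3x3 rotation matrix whose columns are the frame's x, y, z axes.
In Python, from rig import env, imaging, job, models gives the robot as it stands. The module is installed in compiled form; this text tells all that it offers.
- The arm moves only by the tool jog_arm, never from a script. Its argument "plan" is text: rows parted by semicolons, each of 7 numbers parted by spaces: the turn, a rotation vector about the tool's x, y, z in degrees, then the shift along the tool's x, y, z in cm, then the closure in counts, from 0 (fully open) to 255 (shut). In form: rx ry rz x y z claw; .... A call has 1 to 10 rows; each row shifts and turns the commanded pose from where the row before left it, along the tool's axes as they then stand; what a row does not reach is not made up. A row lasts 1/12 s, in which the tool goes at most 41.7 mm and 7.16 degrees, less where a joint would pass 70% of its speed; a pose out of reach is approached as far as the arm can. A call with a gripper value outside its range is refused whole. The fingers move at their own pace and stop on an object; "grip_force" is the grip in N (left out, the last holds). Time passes only in rows, so rows that do not move let the fingers close. It gives the time, the measured TCP pose, the force, the opening and the grip force at its end, in the units of the state.
- env.observe(): the state, without advancing time (a new reading comes with each control period).
- imaging.get_image(name): name is "scene" or "side" or "wrist"; returns a dict with "pixels" (400x640x3 uint8, red, green, blue), "depth" (400x640 float32, m along the optical axis (not along the pixel's ray), 0 where there is no reading), "fov_y" (degrees; the focal length in pixels is half the picture's height over the tangent of half this angle, whatever the lens; pixels are square), "cx", "cy" (the principal point, pixels), "distortion" ([k1, k2, p1, p2, k3] as OpenCV has them; the pictures are not rectified), "world_from_camera" (4x4, takes a point from camera to world coordinates). Camera axes: x right, y down, z forward; pixel columns grow to the right and rows downward; lengths in m; the calibration is good to about 2 mm. A picture is of the moment at which its call begins.
- job.close_job(): hands the job in; it is judged then, once.
Trained networks look in the newest picture that a camera, given by its name, has taken for a name from the list of things; names that differ only in an ending like _2 or _b are one class to them, and where a whole thing is asked for, a point or a joint stands for the part that bears it (a point fixed in the world has none). Each returns a list of dicts, best first, with "confidence" (0 to 1); they miss things now and then, are a little off and sometimes report something else, mostly with a low value. They report only what shows in the picture. A call takes as long as a camera call. They do not tell look-alikes from the thing itself.
- models.outline_of(camera, query): "region" (400x640 bool, what is visible of it) and "bbox" ([centre column, centre row, width, height] in pixels, round what is visible of it).
- models.tip_of(camera, query): "at" ([column, row] in pixels: a listed point, or the origin of a listed thing).
The state is a dict: "time_s": time; "q": joint angles; "qvel": joint speeds; "joint_efforts": joint torques, N m; "position": TCP position; "tool_rot": TCP orientation; "ft_force": force on the tool from outside, world axes, zero at the start; "wrist_torque": the same for the moment, N m; "grip_width": finger opening in m; "gripper_force": force on a finger pad.
Only numpy, scipy, OpenCV 4.12 (cv2) and the standard library are available. Lean on these libraries where they do the work, as an engineer would, in place of code of your own. Each camera call takes 0.05 s, during which the arm holds its last target. There are 200 camera calls.

### The job

Three new samples have come in, standing in the little white rack. Log them on the tally counter with the red lever: press its key all the way down and let it come all the way up again, exactly three times, so that the pointer on its dial ends on the third mark past the green zero mark. Leave the counter with the blue lever and the sample rack alone.

Things in the scene. Friction and masses are not known exactly. Their poses are not given: they have to be found in the camera images.
- red_counter_pad (a point): Middle of the top of the counter's red key (40 x 36 mm), 56 mm above the worktop at rest. z up; +x along the lever to the white housing, 26 mm off (130 x 74 x 59 mm in all, fixed). Press from above with shut fingers, here: flat fingertips push it 18 to 20 mm down, against 1 rising to 5 N, to a firm stop (halt at 10 to 15 N). It tilts 14 degrees, hinged 93 mm behind (+x). Springs back when let go.
- red_counter_dial (a joint): Red pointer of the dial on the red-keyed counter, under a clear window, turned by a ratchet as the key goes down; it stays as the key rises (runs back under 3 degrees). 0 rad at the green mark, where it starts; grows clockwise seen from above, one of twelve marks (0.524 rad) per full press, less for a part press. Three presses: 1.571 rad.
- blue_counter_dial (a joint): The same pointer on the other counter, which is alike but for its blue key; starts at 0 and must stay there.
- sample_rack_mid (a point): Bystander: small white open tube rack with three tubes, 127 x 51 mm, 116 mm high with them, loose on the worktop. The point lies 17.5 mm above the worktop, half-way up its frame; x is along its length.
Things that resemble listed ones, but are neither listed nor needed, are in the scene too. What is shaped like the part that bears blue_counter_dial but purple is not meant.

How it is judged:
By the outcome, as a careful person would: the job done as asked, in the order asked, and still so for the second after the job is handed in, with the robot touching nothing.
It also fails if it takes over 32 s, if anything falls off the work surface, if the arm or the gripper's body presses on something with over 40 N, if the wrist force passes 120 N, or if a joint passes its speed limit or range.

## Working session

There is one attempt and no reset: what is moved stays moved. The work goes in short steps, Python scripts to look and compute and a tool call to move; the robot and the scene stay as the last step left them, time stands still between calls to the robot, and variables do not carry over. Pictures are saved under pics/ and viewed, at most 10 in all, crops included, and the job is handed in when it is done.

Besides the shell and the picture viewer there is one more tool, called after "Emit:" as a command line: name --argument value ..., lists and objects as JSON in quotes. jog_arm: Moves the arm, as the interface text tells. Its arguments: {"type":"object","properties":{"plan":{"type":"string"},"grip_force":{"type":"number"}},"required":["plan"]}

```bash
mkdir -p pics; cat > h.py <<'E'
import numpy as np, cv2
from rig import env, imaging, job, models
def ray(im,uv):
    f=200/np.tan(np.radians(im["fov_y"]/2)); K=np.array([[f,0,im["cx"]],[0,f,im["cy"]],[0,0,1]])
    p=cv2.undistortPoints(np.array([[uv]],float),K,np.array(im["distortion"],float))[0,0]
    return np.array([p[0],p[1],1.])
def world(im,uv,z=None):
    T=np.array(im["world_from_camera"]); r=ray(im,uv)
    if z is None:
        u,v=int(round(uv[0])),int(round(uv[1])); d=im["depth"][v-1:v+2,u-1:u+2]; d=np.median(d[d>0]) if (d>0).any() else 0
    else: d=(z-T[2,3])/(T[:3,:3]@r)[2]
    return T[:3,:3]@(r*d)+T[:3,3]
def save(im,n,crop=None,s=1):
    p=im["pixels"]
    if crop: p=p[crop[1]:crop[3],crop[0]:crop[2]]
    cv2.imwrite("pics/"+n,cv2.resize(p[:,:,::-1],None,fx=s,fy=s,interpolation=cv2.INTER_CUBIC))
E
python3 - <<'E'
from h import *
np.set_printoptions(precision=4,suppress=True)
for c in ["scene","side","wrist"]:
    im=imaging.get_image(c); save(im,c+"1.png")
    print(c,im["world_from_camera"][:3,3])
    for q in ["red_counter_pad","red_counter_dial","sample_rack_mid"]:
        for d in models.tip_of(c,q): print(q,d["confidence"],d["at"],world(im,d["at"]),world(im,d["at"],.056))
E
```

```text
scene [-0.5962 -0.5922  0.6643]
red_counter_pad 0.4 [321.2, 214.1] [ 0.4827 -0.061   0.0537] [ 0.4786 -0.063   0.056 ]Traceback (most recent call last):
  File "<stdin>", line 7, in <module>
ValueError: it knows: red_counter_pad, sample_rack_mid
```

```bash
python3 - <<'E'
from h import *
np.set_printoptions(precision=4,suppress=True)
for c in ["scene","side","wrist"]:
    im=imaging.get_image(c); save(im,c+"1.png")
    print(c,im["world_from_camera"][:3,3])
    for q in ["red_counter_pad","sample_rack_mid"]:
        for d in models.tip_of(c,q): print(q,d["confidence"],d["at"],world(im,d["at"]),world(im,d["at"],.056))
    for q in ["red_counter_dial"]:
        for d in models.outline_of(c,q): print(q,d["confidence"],d["bbox"])
E
```

```text
scene [-0.5962 -0.5922  0.6643]
red_counter_pad 0.61 [320.0, 210.0] [ 0.5234 -0.0371  0.044 ] [ 0.5017 -0.0479  0.056 ]
sample_rack_mid 0.64 [435.7, 245.0] [ 0.4814 -0.4063  0.0322] [ 0.4409 -0.4133  0.056 ]
side [ 0.2612 -1.0215  0.6323]
red_counter_pad 0.58 [301.5, 206.2] [0.5211 0.0617 0.0003] [ 0.4982 -0.0339  0.056 ]
wrist [0.5504 0.069  0.3743]
red_counter_pad 0.6 [269.1, 233.6] [ 0.4899 -0.0642  0.0562] [ 0.4898 -0.0643  0.056 ]
```

View pics/scene1.png

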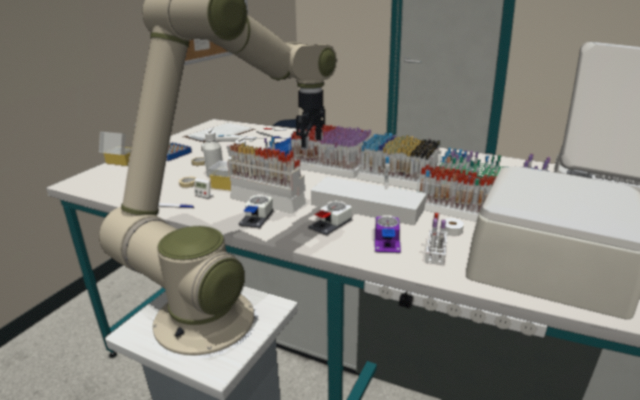

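View pics/wrist1.png

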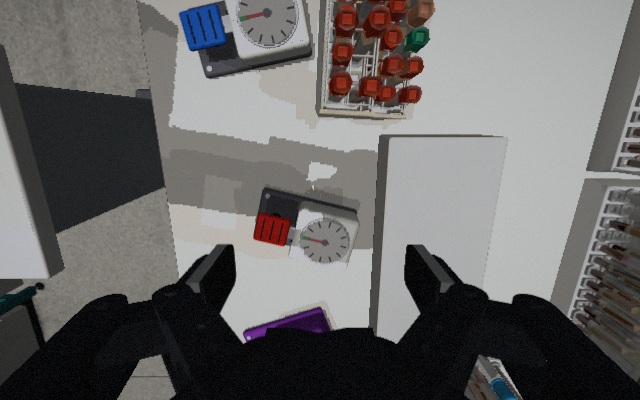

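The wrist picture shows the red key at about (271,230) with its dial at (324,241). The blue counter is at the top (204,27), and a purple look-alike is at the bottom edge (290,325).

```bash
python3 - <<'E'
from h import *
np.set_printoptions(precision=4,suppress=True)
im=imaging.get_image("wrist"); p=im["pixels"].astype(int)
m=(p[:,:,0]>110)&(p[:,:,1]<60)&(p[:,:,2]<60); m[:,:245]=0;m[:,296:]=0;m[:205]=0;m[255:]=0
m=m.astype(np.uint8); r=cv2.minAreaRect(cv2.findNonZero(m)); print(m.sum(),r)
c=world(im,r[0],.056); print("key",c)
for b in cv2.boxPoints(r): print(world(im,b,.056))
d=world(im,(324,241)); print("dial",d)
v=d-c; print("yaw",np.degrees(np.arctan2(v[1],v[0])))
print("box",world(im,(440,200)),world(im,(380,140)),"tubes",world(im,(342,83)))
s=env.observe(); print(s["tool_rot"],s["position"],s["time_s"])
E
```

```text
654 ((270.9887390136719, 229.8820037841797), (31.25547218322754, 25.40912628173828), 12.994616508483887)
key [ 0.4923 -0.0595  0.056 ]
[ 0.4699 -0.071   0.056 ]
[ 0.4786 -0.0394  0.056 ]
[ 0.5144 -0.0482  0.056 ]
[ 0.5065 -0.0803  0.056 ]
dial [ 0.556  -0.0725  0.0591]
yaw -11.562794868536217
box [ 0.6892 -0.021   0.0595] [0.6255 0.0436 0.015 ] tubes [0.5637 0.0893 0.1939]
[[ 0.      1.     -0.0001]
 [ 1.     -0.      0.    ]
 [ 0.     -0.0001 -1.    ]] [ 0.55   -0.      0.2105] 0.75
```

Emit:
jog_arm --plan "0 0 0 -2 -2 0 255; 0 0 0 -2 -2 0 255; 0 0 0 -2.1 -1.9 0 255; 0 0 6 0 0 2.5 255; 0 0 6 0 0 2.5 255; 0 0 0 0 0 2.5 255; 0 0 0 0 0 2.5 255; 0 0 0 0 0 0 255; 0 0 0 0 0 0 255"

```text
time_s: 1.5
position: [0.4908, -0.061, 0.1104]
tool_rot: [[0.208, 0.978, -0.002], [0.978, -0.208, 0.001], [0.0, -0.002, -1.0]]
ft_force: [-0.5, 0.2, 1.0]
grip_width: -0.0001
gripper_force: 0.0
```

```bash
python3 - <<'E'
from h import *
np.set_printoptions(precision=4,suppress=True)
im=imaging.get_image("wrist"); save(im,"wrist2.png")
for q in ["red_counter_pad"]:
    for d in models.tip_of("wrist",q): print(d["confidence"],d["at"],world(im,d["at"]),world(im,d["at"],.056))
im=imaging.get_image("side"); save(im,"side2.png",(200,100,420,280),3)
s=env.observe(); print(s["position"],s["tool_rot"],s["ft_force"],s["grip_width"])
E
```

```text
0.87 [321.1, 207.4] [ 0.4926 -0.0605  0.057 ] [ 0.4925 -0.0608  0.056 ]
[ 0.4919 -0.0613  0.1121] [[ 0.2077  0.9782  0.0028]
 [ 0.9782 -0.2077 -0.0011]
 [-0.0005  0.003  -1.    ]] [-0.2747 -0.0877 -1.0943] 2.586829865642162e-05
```

View pics/wrist2.png

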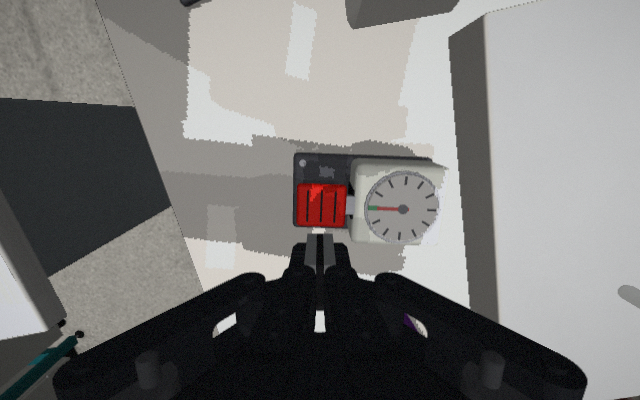

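View pics/side2.png

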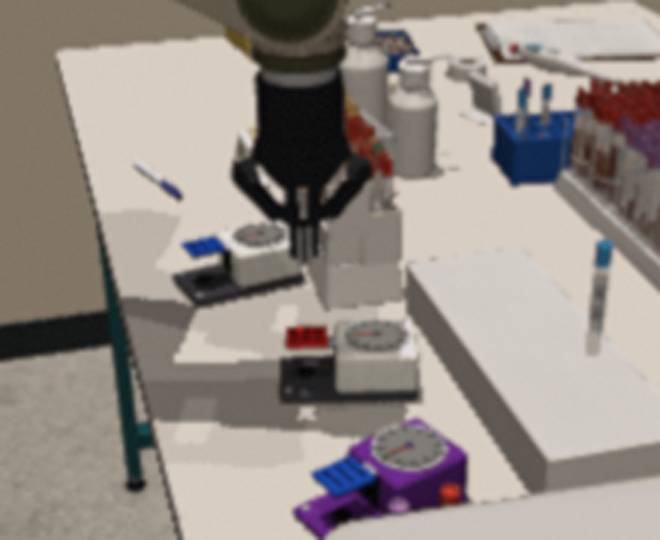

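The wrist picture shows the shut fingers lined up with the red key at (321,206), and the pointer on the green mark at (370,208). The side picture shows the fingers clear above the key. I'll press now.

Emit:
jog_arm --plan "0 0 0 0 0 3 255; 0 0 0 0 0 2 255; 0 0 0 0 0 1 255; 0 0 0 0 0 0.6 255; 0 0 0 0 0 0.4 255; 0 0 0 0 0 0.2 255; 0 0 0 0 0 0 255"

```text
time_s: 2.23
position: [0.4914, -0.0611, 0.0391]
tool_rot: [[0.208, 0.978, 0.001], [0.978, -0.208, -0.0], [-0.0, 0.001, -1.0]]
ft_force: [0.9, -0.7, -0.3]
grip_width: -0.0002
gripper_force: 0.0
```

Emit:
jog_arm --plan "0 0 0 0 0 0.1 255; 0 0 0 0 0 0 255"

```text
time_s: 2.4
position: [0.4913, -0.0611, 0.038]
tool_rot: [[0.208, 0.978, 0.001], [0.978, -0.208, -0.0], [-0.0, 0.001, -1.0]]
ft_force: [0.2, 0.2, 0.1]
grip_width: 0.0002
gripper_force: 0.0
```

```bash
python3 - <<'E'
from h import *
im=imaging.get_image("wrist"); save(im,"wrist3.png")
print(env.observe()["ft_force"],env.observe()["position"])
E
```

```text
[-0.43899749 -0.47112641 -0.62703283] [ 0.49122177 -0.06109057  0.03797783]
```

View pics/wrist3.png

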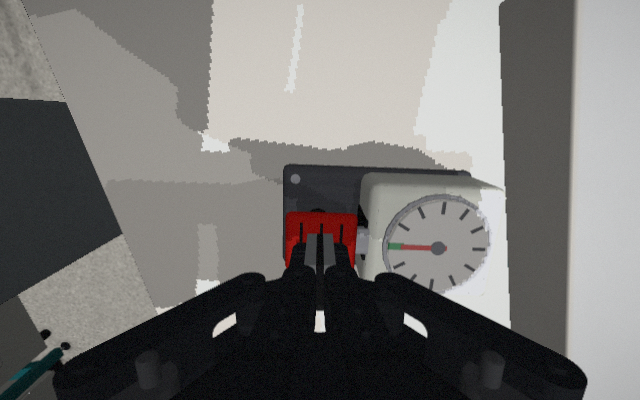

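Pointer is still at zero (395,246) and there is no force, so the key hasn't moved. I'll check the depths of the key and the fingertips.

```bash
python3 - <<'E'
from h import *
np.set_printoptions(precision=4,suppress=True)
im=imaging.get_image("wrist")
for uv in [(295,225),(345,225),(320,218),(350,240),(312,240),(328,240),(312,255),(328,255),(316,237),(437,248),(250,220),(325,180)]: print(uv,im["pixels"][uv[1],uv[0]],world(im,uv))
im=imaging.get_image("side"); save(im,"side3.png",(230,140,390,260),5)
for d in models.tip_of("side","red_counter_pad"): print(d["at"],world(im,d["at"]))
E
```

```text
(295, 225) [115   6   2] [ 0.4813 -0.0454  0.0564]
(345, 225) [117  14  11] [ 0.508  -0.0511  0.0563]
(320, 218) [112  11   4] [ 0.4955 -0.0443  0.0562]
(350, 240) [114  13   5] [ 0.5091 -0.0602  0.0566]
(312, 240) [69 71 70] [ 0.4904 -0.0493  0.0719]
(328, 240) [67 70 69] [ 0.4981 -0.0508  0.0722]
(312, 255) [66 67 69] [ 0.4907 -0.0495  0.0876]
(328, 255) [64 64 66] [ 0.4977 -0.0505  0.0887]
(316, 237) [51 54 56] [ 0.4923 -0.0495  0.0687]
(437, 248) [84 86 90] [ 0.5549 -0.0738  0.0587]
(250, 220) [139 133 130] [ 0.4397 -0.0545  0.0003]
(325, 180) [47 45 53] [ 0.5014 -0.0336  0.0123]
[302.6, 207.4] [ 0.4921 -0.0719  0.0739]
```

View pics/side3.png

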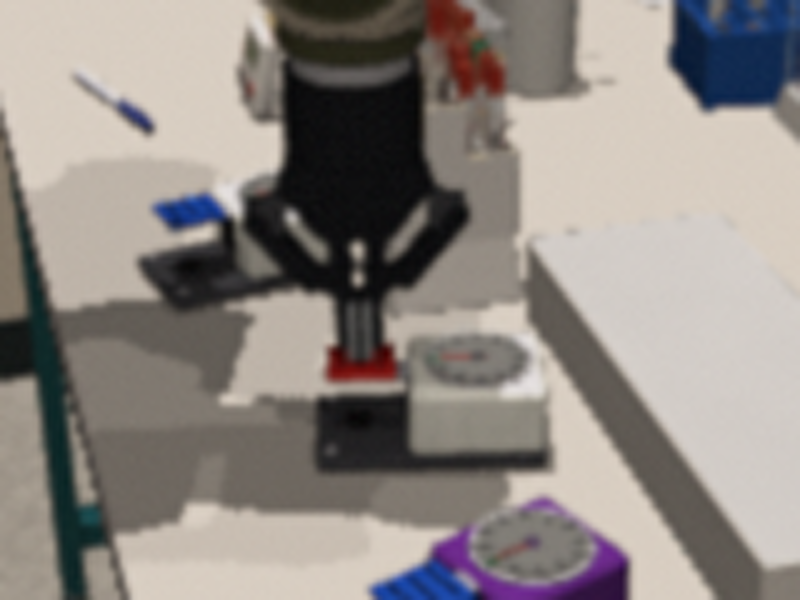

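The side picture shows the fingertips only just at or above the red key (362,360). The depth readings put the tips about 25 mm above the reported TCP, so I'll go by contact force from here.

Emit:
jog_arm --plan "0 0 0 0 0 0.3 255; 0 0 0 0 0 0.3 255; 0 0 0 0 0 0.3 255; 0 0 0 0 0 0 255"

```text
time_s: 2.93
position: [0.4907, -0.0609, 0.0279]
tool_rot: [[0.208, 0.978, -0.001], [0.978, -0.208, 0.0], [0.0, -0.001, -1.0]]
ft_force: [-1.3, 0.5, 0.5]
grip_width: -0.0001
gripper_force: 0.7
```

```bash
python3 - <<'E'
from h import *
np.set_printoptions(precision=4,suppress=True)
im=imaging.get_image("wrist")
for uv in [(295,228),(345,228),(316,237),(320,225)]: print(uv,im["pixels"][uv[1],uv[0]],world(im,uv))
print(im["world_from_camera"][:3,3],env.observe()["ft_force"])
E
```

```text
(295, 228) [116  17   9] [ 0.4805 -0.0466  0.047 ]
(345, 228) [116  23  19] [ 0.5071 -0.0513  0.0495]
(316, 237) [48 51 52] [ 0.4918 -0.0492  0.0589]
(320, 225) [37 11 13] [ 0.4943 -0.0471  0.0488]
[0.5056 0.0066 0.1916] [-1.1697  1.3557  1.5583]
```

Contact confirmed: the key is about 8 mm down. I'll continue to the stop.

Emit:
jog_arm --plan "0 0 0 0 0 0.4 255; 0 0 0 0 0 0.3 255; 0 0 0 0 0 0.2 255; 0 0 0 0 0 0 255"

```text
time_s: 3.32
position: [0.4903, -0.0608, 0.019]
tool_rot: [[0.208, 0.978, -0.002], [0.978, -0.208, 0.001], [0.0, -0.002, -1.0]]
ft_force: [-3.1, 1.7, 2.4]
grip_width: -0.0002
gripper_force: 1.7
```

Emit:
jog_arm --plan "0 0 0 0 0 0.1 255; 0 0 0 0 0 0 255"

```text
time_s: 3.48
position: [0.4907, -0.0609, 0.0184]
tool_rot: [[0.208, 0.978, -0.001], [0.978, -0.208, 0.0], [0.0, -0.001, -1.0]]
ft_force: [-3.0, 0.9, 3.5]
grip_width: -0.0002
gripper_force: 2.0
```

Emit:
jog_arm --plan "0 0 0 0 0 0.1 255; 0 0 0 0 0 0 255"

```text
time_s: 3.65
position: [0.4909, -0.0609, 0.0175]
tool_rot: [[0.208, 0.978, -0.0], [0.978, -0.208, 0.0], [0.0, -0.0, -1.0]]
ft_force: [-4.7, 1.5, 4.3]
grip_width: 0.0003
gripper_force: 2.2
```

Emit:
jog_arm --plan "0 0 0 0 0 0.1 255; 0 0 0 0 0 0 255"

```text
time_s: 3.82
position: [0.4909, -0.061, 0.0164]
tool_rot: [[0.208, 0.978, -0.0], [0.978, -0.208, 0.0], [0.0, -0.0, -1.0]]
ft_force: [-4.8, 1.4, 3.6]
grip_width: 0.0001
gripper_force: 2.2
```

Emit:
jog_arm --plan "0 0 0 0 0 0.1 255; 0 0 0 0 0 0 255"

```text
time_s: 3.98
position: [0.4909, -0.061, 0.0154]
tool_rot: [[0.208, 0.978, -0.0], [0.978, -0.208, 0.0], [0.0, -0.0, -1.0]]
ft_force: [-3.8, 1.4, 3.6]
grip_width: -0.0001
gripper_force: 2.3
```

```bash
python3 - <<'E'
from h import *
np.set_printoptions(precision=4,suppress=True)
im=imaging.get_image("wrist"); save(im,"wrist4.png")
for uv in [(295,232),(345,232),(316,240),(320,228)]: print(uv,im["pixels"][uv[1],uv[0]],world(im,uv))
E
```

```text
(295, 232) [15 17 21] [ 0.48   -0.0496  0.033 ]
(345, 232) [113   0   1] [ 0.5069 -0.053   0.0385]
(316, 240) [50 51 53] [ 0.4921 -0.0493  0.0499]
(320, 228) [112  11  10] [ 0.4942 -0.0491  0.0357]
```

View pics/wrist4.png

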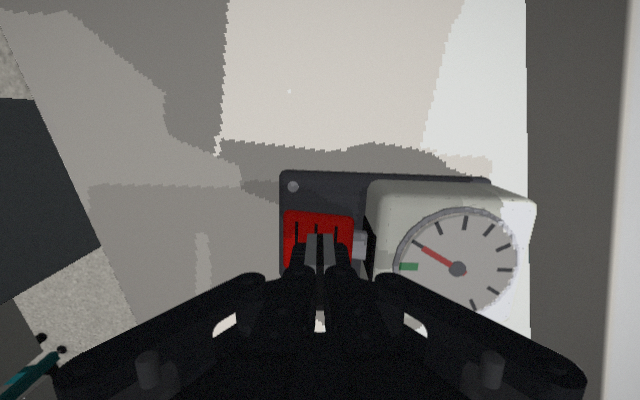

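The pointer is now almost on the first mark (418,243), one past green (408,266). I'll go on to the firm stop.

Emit:
jog_arm --plan "0 0 0 0 0 0.1 255; 0 0 0 0 0 0 255"

```text
time_s: 4.2
position: [0.4909, -0.061, 0.0144]
tool_rot: [[0.208, 0.978, -0.0], [0.978, -0.208, 0.0], [0.0, -0.0, -1.0]]
ft_force: [-5.1, 1.7, 4.0]
grip_width: -0.0004
gripper_force: 2.3
```

Emit:
jog_arm --plan "0 0 0 0 0 0.05 255; 0 0 0 0 0 0 255"

```text
time_s: 4.37
position: [0.4909, -0.061, 0.0141]
tool_rot: [[0.208, 0.978, -0.0], [0.978, -0.208, 0.0], [0.0, -0.0, -1.0]]
ft_force: [-5.7, 2.2, 6.0]
grip_width: 0.0
gripper_force: 3.5
```

Emit:
jog_arm --plan "0 0 0 0 0 0.05 255; 0 0 0 0 0 0 255"

```text
time_s: 4.53
position: [0.4909, -0.061, 0.0138]
tool_rot: [[0.208, 0.978, 0.0], [0.978, -0.208, -0.0], [-0.0, 0.0, -1.0]]
ft_force: [-6.2, 1.9, 8.6]
grip_width: -0.0
gripper_force: 4.8
```

Emit:
jog_arm --plan "0 0 0 0 0 0.05 255; 0 0 0 0 0 0 255"

```text
time_s: 4.7
position: [0.491, -0.061, 0.0135]
tool_rot: [[0.208, 0.978, 0.0], [0.978, -0.208, -0.0], [-0.0, 0.0, -1.0]]
ft_force: [-6.4, 2.1, 10.8]
grip_width: 0.0001
gripper_force: 6.2
```

It's at the firm stop with 10.8 N. I'll release fully, then look.

Emit:
jog_arm --plan "0 0 0 0 0 -0.5 255; 0 0 0 0 0 -1 255; 0 0 0 0 0 -1 255; 0 0 0 0 0 -0.5 255; 0 0 0 0 0 0 255; 0 0 0 0 0 0 255; 0 0 0 0 0 0 255"

```text
time_s: 5.28
position: [0.491, -0.061, 0.0426]
tool_rot: [[0.208, 0.978, -0.0], [0.978, -0.208, 0.0], [0.0, -0.0, -1.0]]
ft_force: [0.8, 0.4, -0.6]
grip_width: 0.0003
gripper_force: 0.0
```

```bash
python3 - <<'E'
from h import *
np.set_printoptions(precision=4,suppress=True)
im=imaging.get_image("wrist"); save(im,"wrist5.png",(260,160,540,320),2.5)
for uv in [(295,225),(345,225),(316,240)]: print(uv,im["pixels"][uv[1],uv[0]],world(im,uv))
E
```

```text
(295, 225) [117  20  16] [ 0.4803 -0.047   0.0563]
(345, 225) [114   4   6] [ 0.5079 -0.0528  0.0565]
(316, 240) [52 55 54] [ 0.4921 -0.0495  0.0769]
```

View pics/wrist5.png

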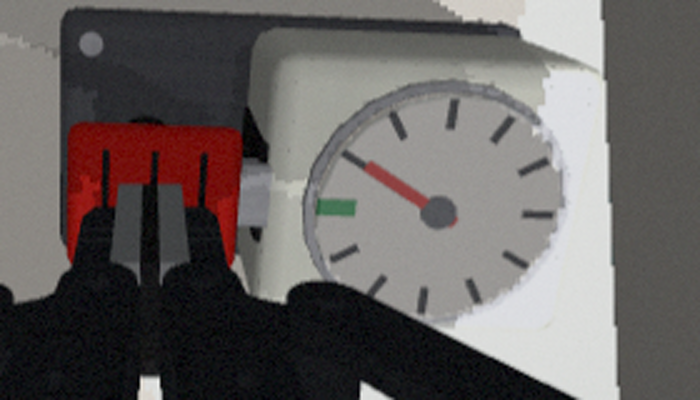

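The pointer sits right on mark 1 (crop 355,160) and the key is back up at 56 mm. On to the second press, with the same 3.0 cm travel.

Emit:
jog_arm --plan "0 0 0 0 0 0.8 255; 0 0 0 0 0 0.8 255; 0 0 0 0 0 0.6 255; 0 0 0 0 0 0.4 255; 0 0 0 0 0 0.2 255; 0 0 0 0 0 0.1 255; 0 0 0 0 0 0.1 255; 0 0 0 0 0 0 255; 0 0 0 0 0 0 255"

```text
time_s: 6.08
position: [0.4899, -0.0606, 0.0132]
tool_rot: [[0.208, 0.978, -0.002], [0.978, -0.208, 0.001], [0.0, -0.002, -1.0]]
ft_force: [-8.0, 1.7, 10.2]
grip_width: -0.0002
gripper_force: 6.2
```

Emit:
jog_arm --plan "0 0 0 0 0 -0.5 255; 0 0 0 0 0 -1 255; 0 0 0 0 0 -1 255; 0 0 0 0 0 -0.5 255; 0 0 0 0 0 0 255; 0 0 0 0 0 0 255; 0 0 0 0 0 0 255"

```text
time_s: 6.67
position: [0.4909, -0.0609, 0.0426]
tool_rot: [[0.208, 0.978, -0.0], [0.978, -0.208, 0.0], [0.0, -0.0, -1.0]]
ft_force: [-0.2, -0.0, 0.1]
grip_width: -0.0004
gripper_force: 0.0
```

Emit:
jog_arm --plan "0 0 0 0 0 0.8 255; 0 0 0 0 0 0.8 255; 0 0 0 0 0 0.6 255; 0 0 0 0 0 0.4 255; 0 0 0 0 0 0.2 255; 0 0 0 0 0 0.1 255; 0 0 0 0 0 0.1 255; 0 0 0 0 0 0 255; 0 0 0 0 0 0 255"

```text
time_s: 7.42
position: [0.4899, -0.0606, 0.0132]
tool_rot: [[0.208, 0.978, -0.002], [0.978, -0.208, 0.001], [0.0, -0.002, -1.0]]
ft_force: [-7.7, 0.8, 10.9]
grip_width: 0.0
gripper_force: 6.3
```

Emit:
jog_arm --plan "0 0 0 0 0 -0.5 255; 0 0 0 0 0 -1 255; 0 0 0 0 0 -2 255; 0 0 0 0 0 -3 255; 0 0 0 0 0 -3 255; 0 0 0 0 0 -2 255; 0 0 0 0 0 0 255; 0 0 0 0 0 0 255"

```text
time_s: 8.08
position: [0.4918, -0.0612, 0.1287]
tool_rot: [[0.208, 0.978, 0.003], [0.978, -0.208, -0.001], [-0.0, 0.003, -1.0]]
ft_force: [0.4, 0.0, 0.8]
grip_width: -0.0
gripper_force: 0.0
```

```bash
python3 - <<'E'
from h import *
np.set_printoptions(precision=4,suppress=True)
im=imaging.get_image("wrist"); save(im,"wrist6.png",(270,130,470,270),3.5)
for uv in [(305,205),(335,205)]: print(uv,im["pixels"][uv[1],uv[0]],world(im,uv))
E
```

```text
(305, 205) [116  24  22] [ 0.4796 -0.0617  0.0565]
(335, 205) [157  24  18] [ 0.5051 -0.0672  0.0563]
```

View pics/wrist6.png

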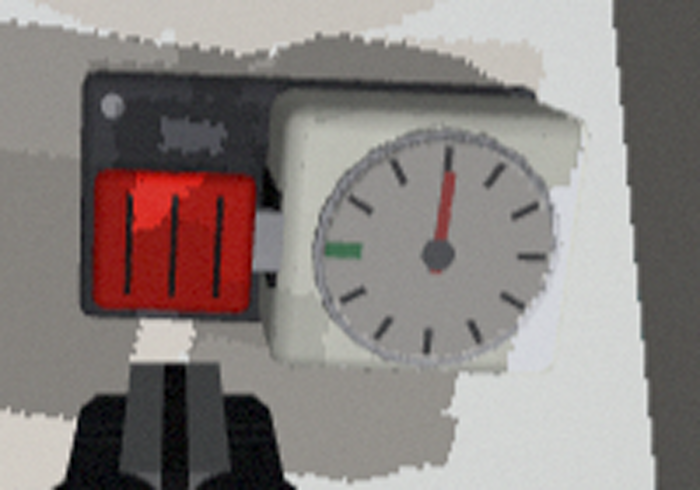

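The pointer is on the third mark past green (crop 448,160), the key is fully up, and the gripper is clear.

```bash
python3 -c "
from rig import job
print(job.close_job())"
```

```text
the job is handed in; nothing more can be done
None
```

I pressed the red counter's key fully three times; its pointer is on the third mark, the key is back up, the blue counter and sample rack weren't touched, and the job is handed in.

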